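Load the cleaning bath from the pouring tray and hold its lid at 60 degrees

TASK

Help me load the cleaning bath: pick up the steel pouring tray by its upright black grip, tip it over the open bath so that both nozzles and both heat sinks slide off its mouth into the basket, and put the empty tray back flat on the bench, beside and clear of the bath. Then take the bath's lid, which leans open on its rear stops, by its bar, bring it forward to 60 degrees open (0 is shut, 90 is upright) and finish while holding it still there, never letting it drop shut: it would fall by itself, and I want it as a splash shield for the screens while I fill the bath from the front. Do not drop parts on the bench, and leave the other things where they lie.

Things in the scene. Friction and masses are not known exactly. Their poses are not given: they have to be found in the camera images.
- bath: bench-top cleaning bath, aluminium-coloured housing 155 (its x) by 220 (its y) by 115 mm high, fixed to the bench where it stands; origin at the centre of its underside. Front with the black control panel and dials faces its -x, hinge of the lid along its +x top edge; its z is up. The open tank is 125 (x) by 185 (y) mm inside and a wire basket hangs in it, nothing in it at the start
- basket_floor (a point): centre of the basket's floor inside the bath, 65 mm below the rim; axes as the bath's
- bath_rim (a point): centre of the bath's mouth, at rim height (115 mm over the bench). Mind the shelf over the rear of the bench: from 0.72 m ahead of the robot on, its underside 0.52 m over the bench
- bath_lid: the bath's lid, a 158 by 212 mm aluminium sheet 4 mm thick, about 0.35 kg, with a black pull bar along its free edge on two steel brackets. Origin in the middle of the hinge line (120 mm over the bench, 75.5 mm behind the bath's centre, at bath x +75.5). Its own axes: -x from the hinge to the bar, y along the hinge, z out of the outer face (up when shut)
- bath_hinge (a joint): opening angle of the lid in rad about its hinge line: 0 shut and level, 1.571 upright, 1.75 leaning back on its rear stops, where it comes to rest at the start. 60 degrees is 1.047. The hinge has hardly any friction: below 1.571 the lid falls shut by its weight, above it falls back onto the stops
- lid_bar (a point): middle of the lid's pull bar: a round bar 12 mm thick, 134 mm long along the lid's y, 190 mm from the hinge line, 307 mm over the bench at the start; between the brackets (51 mm either side of this point) there is a 23 mm gap between the bar and the edge of the sheet, for a finger; the bar may turn between the fingers
- tray: stainless pouring tray, 150 mm long (its x), 100 mm wide narrowing to 82 mm at the open mouth, walls 24 mm high on three sides falling to 12 mm at the mouth, floor 3 mm thick; origin at the centre of its underside, the mouth at +x, z up; 0.2 kg. Its floor is smooth: parts begin to slide on it when it is tipped by 16 to 23 degrees
- tray_grip (a point): grip point of the tray: upright black rubber grip at the back end, 10 mm thick along the tray's x, 42 mm wide along its y, from 35 to 73 mm above the underside; this point is 57 mm above the underside and 73.5 mm behind the tray's centre
- tray_lip (a point): middle of the tray's mouth edge, top of the floor, 75 mm ahead of the tray's centre
- nozzle_wide: pale hot-air nozzle, 26 mm wide, 34 mm tall, standing on the tray; origin at the centre of its underside
- nozzle_narrow: pale hot-air nozzle, 23 mm wide, 34 mm tall, standing on the tray; origin at the centre of its underside
- heatsink_a: finned aluminium heat sink 30 x 42 x 22 mm on the tray (30 mm across the tray, fins up); origin at the centre of its underside
- heatsink_b: a second such heat sink on the tray; origin at the centre of its underside
- pliers: blue-handled pliers 122 mm long, lying flat, on the bench; leave it alone
- flush_cutter: orange-handled flush cutters 122 mm long, lying flat, on the bench; leave it alone
- vial: white vial 27 mm wide, 45 mm tall, standing, on the bench; leave it alone
- transformer: small transformer 28 x 36 x 31 mm, on the bench; leave it alone
Not all that is in view belongs to the job. What is shaped like the heatsink_a but red is not meant.

How it is judged:
By the outcome, as a careful person would: the job done as asked, in the order asked, and still so for the second after the job is handed in, while the arm keeps its last pose, push and grip.
It also fails if it takes over 64 s, if anything falls off the work surface, if the arm or the gripper's body presses on something with over 40 N, if the wrist force passes 120 N, or if a joint passes its speed limit or range.

ROBOT

A 6-joint arm with a two-finger parallel gripper is mounted at the origin on a cart in front of the work surface, level with it; the furniture and walls round the work are solid. World frame = base frame: x ahead of the robot, y to its left, z up, the work surface at z = 0. Lengths are in m, angles in degrees, forces in N, time in s.
With the tool pointing down it reaches from about 0.375 to 0.975 m from the base axis. Payload 3.8 kg.
Tool frame: the origin (TCP) lies midway between the tips of the shut fingers; the grasp point (between the pads) lies 19 mm behind it (grip_depth is the distance from the TCP to the grasp point, in m); z points along the fingers, y is the line along which they close (so a half turn about z gives the same grasp; the last joint's range is limited). The gripper opens to 88 mm and grips with 3 to 60 N. Pads are 18 mm wide; open, the fingers measure 123 mm over their backs; the gripper's body (75 mm by 187 mm) begins 45 mm behind the grasp point.
Start: joints at [71.855, 15.12, 91.902, -0, 72.978, -2.114], TCP at [0.186, 0.649, 0.239] pointing down, gripper open.
Joint ranges: [-150.88, 150.88], [-54.13, 125.18], [17.81, 147.31], [-75.09, 255.09], [0, 152.58], [-146.25, 146.25]. Speed limits (degrees/s): [147.25, 147.25, 180, 180, 180, 180].

INTERFACE

Orientations are given as a 3x3 rotation matrix whose columns are the frame's x, y, z axes.
In Python, from cell import observe, grab_frame, get_calibration, finish_job, grip_depth gives the robot as it stands.
- The arm moves only by the shell command python3 -m crank 'ROWS' [OPENING]. ROWS is JSON, a list of rows, each an object with "offset": the shift along the tool's x, y, z in units of 800 mm (1.0 is 800 mm), a list of three; "rot": the turn, a rotation vector about the tool's x, y, z in units of pi rad (1.0 is pi rad), a list of three. A call has 1 to 12 rows; each row is the pose to reach, as a shift and turn from the pose commanded when the call began, along the tool's axes at that moment, turning the shorter way round; what a row does not reach only later rows make up. A row lasts 1/12 s, in which the tool goes at most 41.7 mm and 7.16 degrees, less where a joint would pass 70% of its speed; a pose out of reach is approached as far as the arm can. A call with a number of a shift or a turn outside -1 to 1 is refused whole. A call with a gripper value outside its range is refused whole. OPENING is the closure, from 0 (fully open) to 1 (shut), set as the call begins (- or left out, the last holds). The fingers move at their own pace and stop on an object; the grip force is fixed at half the most. Time passes only in rows, so rows that repeat a pose let the fingers close. It gives the time, the measured TCP pose, the force, the opening and the grip force at its end, in the units of the state.
- observe(): the state, without advancing time (a new reading comes with each control period).
- grab_frame(name): name is "scene" or "top" or "wrist"; returns the picture (400x640x3 uint8, red, green, blue); there is no depth.
- get_calibration(name): a dict with "fx", "fy", "cx", "cy" (pixels), "eye" and "orientation" of the camera in the world. Camera axes: x right, y down, z forward; pixel columns grow to the right and rows downward; lengths in m; the calibration is good to about 2 mm. A picture is of the moment at which its call begins: read the wrist's pose just before it. get_calibration takes no time and is no camera call; for the wrist camera it gives the pose at the moment of the call.
- finish_job(): hands the job in; it is judged then, once.
The state is a dict: "clock": time; "qpos": joint angles; "joint_velocities": joint speeds; "tau": joint torques, N m; "tcp_pos": TCP position; "ee_rot": TCP orientation; "contact_force": force on the tool from outside, world axes, zero at the start; "torque": the same for the moment, N m; "opening": finger opening in m; "grip_force": force on a finger pad.
Only numpy, scipy, OpenCV 4.12 (cv2) and the standard library are available. Lean on these libraries where they do the work, as an engineer would, in place of code of your own. Each camera call takes 0.05 s, during which the arm holds its last target. There are 200 camera calls.

## Working session

There is one attempt and no reset: what is moved stays moved. The work goes in short steps, Python scripts to look and compute and a shell command to move; the robot and the scene stay as the last step left them, time stands still between calls to the robot, and variables do not carry over. Pictures are saved under pics/ and viewed, at most 10 in all, crops included, and the job is handed in when it is done.

```bash
ls; mkdir -p pics; cat > h.py <<'E'
import numpy as np, cv2
from cell import *
def save(n,f):
    im=grab_frame(n); cv2.imwrite(f,im[:,:,::-1]); return im
def ray(c,u,v):
    d=np.array(c["orientation"])@np.array([(u-c["cx"])/c["fx"],(v-c["cy"])/c["fy"],1]); return np.array(c["eye"]),d
def onz(c,u,v,z):
    e,d=ray(c,u,v); return e+d*(z-e[2])/d[2]
def proj(c,p):
    q=np.array(c["orientation"]).T@(np.array(p)-np.array(c["eye"])); return q[:2]/q[2]*[c["fx"],c["fy"]]+[c["cx"],c["cy"]]
E
python3 - <<'E'
from h import *
for n in("scene","top"):
    save(n,f"pics/{n}0.png"); print(n,get_calibration(n))
print(observe(),grip_depth)
E
```

```text
pics
scene {'fx': 400.0478959418545, 'fy': 400.0478959418545, 'cx': 321.6416982846732, 'cy': 193.98666234330415, 'eye': array([ 0.18414668, -0.53463573,  0.85544624]), 'orientation': array([[ 0.84677604, -0.41618949,  0.33129539],
       [-0.53189447, -0.67139907,  0.51605383],
       [ 0.00765524, -0.61319621, -0.78989354]])}
top {'fx': 456.6073113541528, 'fy': 456.6073113541528, 'cx': 319.6388877065198, 'cy': 199.72575231373915, 'eye': array([ 0.33836598, -0.05090909,  1.30141559]), 'orientation': array([[-5.47204280e-03, -9.90600904e-01,  1.36674453e-01],
       [-9.99984724e-01,  5.52739256e-03,  2.54682485e-05],
       [-7.80682222e-04, -1.36672225e-01, -9.90616017e-01]])}
{'clock': 0.1, 'qpos': array([ 7.18591891e+01,  1.51641750e+01,  9.19740530e+01, -2.54770388e-03,
        7.29774346e+01, -2.11424862e+00]), 'joint_velocities': array([-0.05304949, -0.0617804 , -0.06843804, -0.04226729, -0.06074308,
       -0.09182654]), 'tau': array([ 1.37401548e-03, -5.03615499e+01, -3.58071113e+01,  7.32366135e-02,
        2.32379988e-02, -5.92666038e-05]), 'tcp_pos': array([0.18616975, 0.64814314, 0.23751448]), 'ee_rot': array([[-9.61137404e-01,  2.76069820e-01, -5.88121799e-04],
       [ 2.76070444e-01,  9.61135463e-01, -1.93158806e-03],
       [ 3.20115497e-05, -2.01888458e-03, -9.99997962e-01]]), 'contact_force': array([-0.30833387,  0.12527011, -0.01365274]), 'torque': array([-0.02472901, -0.00207495,  0.01887986]), 'grip_force': 0.0, 'opening': 0.08821189268509066} 0.0187
```

View pics/top0.png

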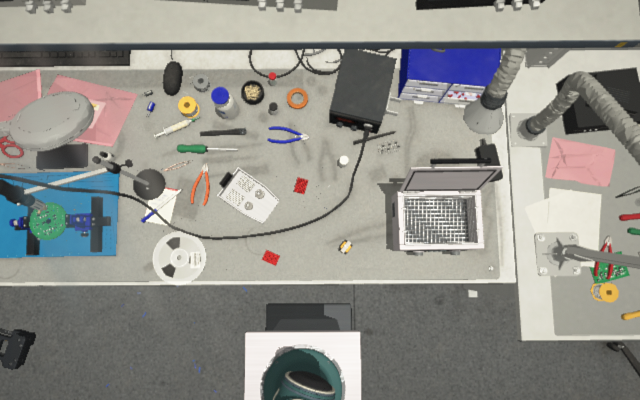

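View pics/scene0.png

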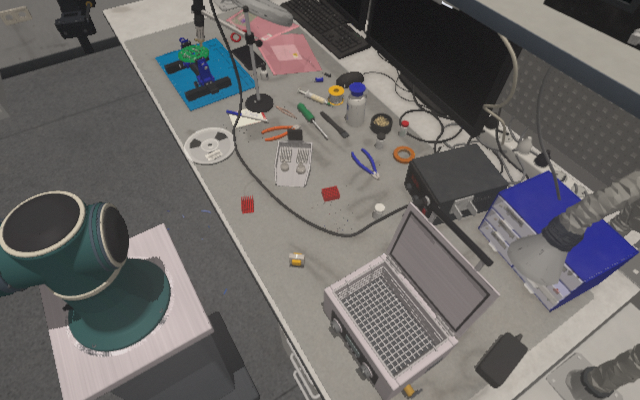

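The top view shows the tray with its grip near (226,178) and its mouth near (268,212). The bath is near (440,215), its lid leaning back at (450,180). Next I'll enlarge both.

```bash
python3 - <<'E'
from h import *
t=cv2.imread("pics/top0.png"); s=cv2.imread("pics/scene0.png")
a=cv2.resize(t[155:230,205:285],(400,375),interpolation=2)
b=cv2.resize(t[130:265,380:510],(400,415),interpolation=2)[:,:]
c=cv2.resize(s[120:195,260:340],(400,375),interpolation=2)
d=cv2.resize(s[200:400,310:510],(400,400),interpolation=2)[:225]
cv2.imwrite("pics/c1.png",np.hstack([a,c])); cv2.imwrite("pics/c2.png",np.hstack([b,cv2.resize(s[200:400,310:503],(400,415),interpolation=2)]))
E
```

```text
(no output)
```

View pics/c1.png

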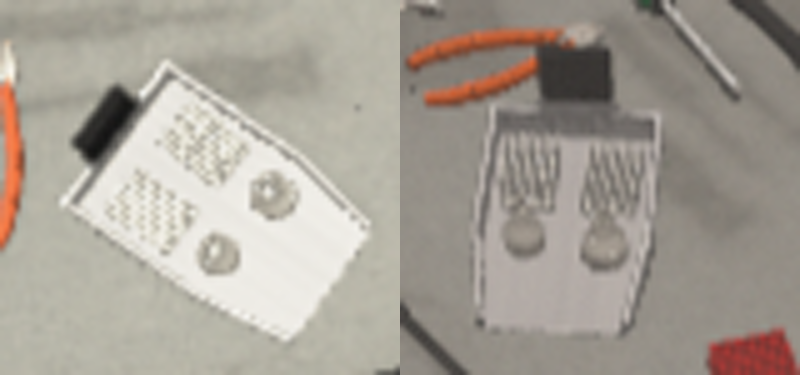

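View pics/c2.png

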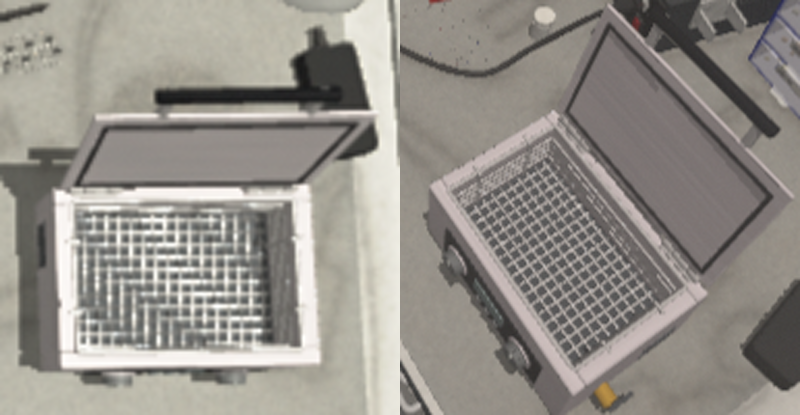

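The crops show the tray's heat sinks at the back and its nozzles ahead of them, with the mouth corners at top-image (278.6,201.4) and (262.6,223). The bath's rim corners and both ends of the lid bar are clear in both views.

```bash
python3 - <<'E'
from h import *
np.set_printoptions(precision=4,suppress=True)
T=get_calibration("top");S=get_calibration("scene")
P=lambda c,u,v,z:print(c is T and "top" or "scn",onz(c,u,v,z))
print("mouth");m=[onz(T,278.6,201.4,.012),onz(T,262.6,223,.012)];print(m);P(S,276.6,185.4,.012);P(S,304.4,186.4,.012)
b=[onz(T,238.6,168,.024),onz(T,218.2,195.6,.024)];print("back",b)
M=(m[0]+m[1])/2;B=(b[0]+b[1])/2;d=M-B;print("mid",(M+B)/2,"len",np.linalg.norm(d[:2]),"yaw",np.degrees(np.arctan2(d[1],d[0])), np.linalg.norm(m[0]-m[1]),np.linalg.norm(b[0]-b[1]))
w=b[0]-b[1];print("perp yaw",np.degrees(np.arctan2(w[1],w[0]))-90+0)
print("grip");P(T,205+21,155+23,.073);P(S,295,129.4,.073)
print("rim top")
for u,v in((398.8,192.5),(480.7,191.8),(484,247.1),(398.8,247.8)):P(T,u,v,.115)
for u,v in((326.9,289.2),(384.8,256.9),(457.1,339.8),(395.9,388)):P(S,u,v,.115)
print("bar")
for u,v in((430.7,161.6),(490.5,160.9)):P(T,u,v,.307)
for u,v in((424.8,209.6),(490.9,263.6)):P(S,u,v,.307)
print("pliers etc");P(T,290,134,0);P(T,343,160,.045);P(T,346,246,.03);P(T,300,186,.02);P(T,271,257,.02);P(T,200,185,0);P(T,270,250,.02)
E
```

```text
mouth
[array([0.5121, 0.0661, 0.012 ]), array([0.4507, 0.111 , 0.012 ])]
scn [0.4498 0.1057 0.012 ]
scn [0.5121 0.063  0.012 ]
back [array([0.6072, 0.1797, 0.024 ]), array([0.528 , 0.2359, 0.024 ])]
mid [0.5245 0.1482 0.018 ] len 0.14721146141783 yaw -125.85790042586329 0.07609237719523518 0.0971530293075531
perp yaw -125.34777259873175
grip
top [0.5692 0.2048 0.073 ]
scn [0.5713 0.2121 0.073 ]
rim top
top [ 0.5201 -0.259   0.115 ]
top [ 0.5207 -0.4743  0.115 ]
top [ 0.3761 -0.4751  0.115 ]
top [ 0.3755 -0.2548  0.115 ]
scn [ 0.3767 -0.2583  0.115 ]
scn [ 0.5184 -0.2615  0.115 ]
scn [ 0.5257 -0.4678  0.115 ]
scn [ 0.3796 -0.4721  0.115 ]
bar
top [ 0.5598 -0.2983  0.307 ]
top [ 0.5606 -0.4313  0.307 ]
scn [ 0.5445 -0.2964  0.307 ]
scn [ 0.563  -0.4277  0.307 ]
pliers etc
top [0.7132 0.0351 0.    ]
top [ 0.6241 -0.1172  0.045 ]
top [ 0.3839 -0.1232  0.03  ]
top [0.5549 0.0048 0.02  ]
top [0.3549 0.0855 0.02  ]
top [0.5628 0.2947 0.    ]
top [0.3743 0.0884 0.02  ]
```

```bash
cat >> h.py <<'E'
from scipy.spatial.transform import Rotation as Ro
np.set_printoptions(precision=4,suppress=True)
def down(yaw,h=None,tilt=0):
    "tool y at yaw(deg), z down; then turned by tilt deg about world axis h"
    a=np.radians(yaw); y=np.array([np.cos(a),np.sin(a),0]); z=np.array([0,0,-1.]); R=np.c_[np.cross(y,z),y,z]
    return R if h is None else Ro.from_rotvec(np.radians(tilt)*np.array(h)/np.linalg.norm(h)).as_matrix()@R
def rows(targets,p=None,R=None):
    s=observe(); p=s["tcp_pos"] if p is None else np.array(p); R=s["ee_rot"] if R is None else R
    for q,Q in targets:
        o=R.T@(np.array(q)-p)/.8; r=Ro.from_matrix(R.T@Q).as_rotvec()/np.pi
        print(o.round(4).tolist(),r.round(4).tolist(),"mm",round(np.linalg.norm(o)*800),"deg",round(np.linalg.norm(r)*180,1))
def wrist(R,q1,s23):
    "wrist angles for tool R, guessed from the start pose"
    A=(Ro.from_euler("z",q1,degrees=True)*Ro.from_euler("y",s23,degrees=True)).as_matrix().T@R@Ro.from_euler("z",-90,degrees=True).as_matrix()
    return Ro.from_matrix(A).as_euler("ZYZ",degrees=True)
E
python3 - <<'E'
from h import *
s=observe();print(wrist(s["ee_rot"],s["qpos"][0],s["qpos"][1]+s["qpos"][2]))
for yaw in(90,80,70):
  R=down(yaw); h=R[:,0]
  for t in(-40,40):print(yaw,t,Ro.from_rotvec(np.radians(t)*h).as_matrix()@R@[0,0,1],wrist(Ro.from_rotvec(np.radians(t)*h).as_matrix()@R,-35,105))
R=down(54.4)
rows([((.36,.32,.25),R),((.569,.207,.13),R)],p=(.186,.649,.239))
E
```

```text
[-0.0025 72.9774 -2.1142]
90 -40 [ 0.      0.6428 -0.766 ] [  32.2237   99.0826 -126.7468]
90 40 [-0.     -0.6428 -0.766 ] [ -39.2472   56.3312 -108.0627]
80 -40 [ 0.1116  0.633  -0.766 ] [  35.7158   93.6769 -118.6898]
80 40 [-0.1116 -0.633  -0.766 ] [-41.0224  62.57   -99.4905]
70 -40 [ 0.2198  0.604  -0.766 ] [  38.4129   87.8469 -110.9854]
70 40 [-0.2198 -0.604  -0.766 ] [-41.6993  68.9634 -91.5438]
[-0.3226, -0.3352, -0.0131] [-0.0006, 0.0001, 0.1087] mm 372 deg 19.6
[-0.6127, -0.3986, 0.137] [-0.0006, 0.0001, 0.1087] mm 595 deg 19.6
```

```bash
python3 -m crank '[{"offset":[-0.3226,-0.3352,-0.0131],"rot":[0,0,0.1087]},{"offset":[-0.3226,-0.3352,-0.0131],"rot":[0,0,0.1087]},{"offset":[-0.3226,-0.3352,-0.0131],"rot":[0,0,0.1087]},{"offset":[-0.3226,-0.3352,-0.0131],"rot":[0,0,0.1087]},{"offset":[-0.3226,-0.3352,-0.0131],"rot":[0,0,0.1087]},{"offset":[-0.3226,-0.3352,-0.0131],"rot":[0,0,0.1087]},{"offset":[-0.3226,-0.3352,-0.0131],"rot":[0,0,0.1087]},{"offset":[-0.3226,-0.3352,-0.0131],"rot":[0,0,0.1087]},{"offset":[-0.3226,-0.3352,-0.0131],"rot":[0,0,0.1087]},{"offset":[-0.6127,-0.3986,0.137],"rot":[0,0,0.1087]},{"offset":[-0.6127,-0.3986,0.137],"rot":[0,0,0.1087]},{"offset":[-0.6127,-0.3986,0.137],"rot":[0,0,0.1087]}]' 0; python3 - <<'E'
from h import *
rows([((.569,.207,.13),down(54.4))])
E
```

```text
clock: 1.1
tcp_pos: [0.4598, 0.2653, 0.1928]
ee_rot: [[-0.813, 0.582, 0.002], [0.582, 0.813, 0.001], [-0.001, 0.002, -1.0]]
contact_force: [0.3, -0.0, 0.4]
opening: 0.0878
grip_force: 0.0
[-0.1533, 0.02, 0.0786] [0.0005, 0.0002, -0.0001] mm 139 deg 0.1
```

```bash
python3 -m crank '[{"offset":[-0.15,0.02,0.077],"rot":[0,0,0]},{"offset":[-0.15,0.02,0.077],"rot":[0,0,0]},{"offset":[-0.15,0.02,0.077],"rot":[0,0,0]},{"offset":[-0.15,0.02,0.077],"rot":[0,0,0]},{"offset":[-0.15,0.02,0.077],"rot":[0,0,0]},{"offset":[-0.15,0.02,0.077],"rot":[0,0,0]},{"offset":[-0.15,0.02,0.077],"rot":[0,0,0]}]'; python3 - <<'E'
from h import *
c=get_calibration("wrist");save("wrist","pics/w1.png")
for p in((.568,.2074,.073),(.5475,.1781,.024)):print(proj(c,p))
rows([((.569,.207,.039),down(54.4))])
E
```

```text
clock: 1.68
tcp_pos: [0.5646, 0.2107, 0.1318]
ee_rot: [[-0.813, 0.582, -0.0], [0.582, 0.813, 0.0], [0.0, 0.0, -1.0]]
contact_force: [0.3, 0.1, 0.7]
opening: 0.0879
grip_force: 0.0
[322.5767 230.9831]
[280.1089 208.8403]
[-0.0073, -0.001, 0.1165] [0.0003, 0.0001, 0.0004] mm 93 deg 0.1
```

View pics/w1.png

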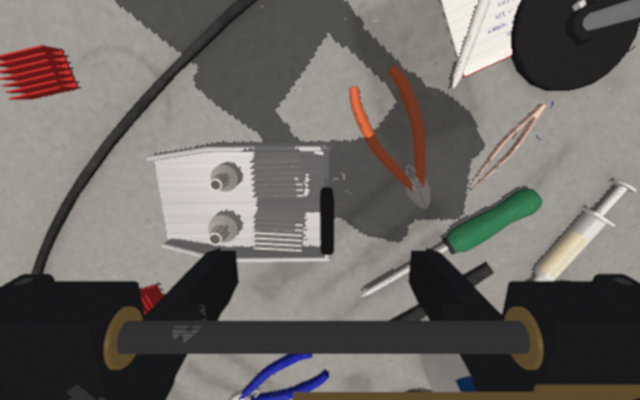

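The wrist picture shows the tray with its parts and the black grip at about (327,222). The cutter's tip at (422,195) is close behind it, so I'll half-close the fingers before going down.

```bash
python3 - <<'E'
from h import *
c=get_calibration("wrist")
im=cv2.imread("pics/w1.png"); m=(im.max(2)<40).astype(np.uint8); m[:,:300]=0;m[:,350:]=0;m[:150]=0;m[270:]=0
n,l,st,ce=cv2.connectedComponentsWithStats(m);k=1+st[1:,4].argmax();print(st[k],ce[k]);u,v=ce[k]
g=onz(c,u,v,.07);print(g)
for uu,vv in((st[k][0]+6,st[k][1]),(st[k][0]+6,st[k][1]+st[k][3])):print(onz(c,uu,vv,.073))
rows([((g[0],g[1],.039),down(54.4)),((.569,.207,.039),down(54.4))])
E
```

```text
[321 188  13  66 756] [326.8545 219.9444]
[0.5643 0.2142 0.07  ]
[0.5448 0.228  0.073 ]
[0.5846 0.1998 0.073 ]
[0.0027, 0.0028, 0.1165] [0.0003, 0.0001, 0.0004] mm 93 deg 0.1
[-0.0073, -0.001, 0.1165] [0.0003, 0.0001, 0.0004] mm 93 deg 0.1
```

```bash
python3 -m crank '[{"offset":[-0.001,0.002,0.02],"rot":[0,0,0]},{"offset":[-0.001,0.002,0.05],"rot":[0,0,0]},{"offset":[-0.001,0.002,0.08],"rot":[0,0,0]},{"offset":[-0.001,0.002,0.1],"rot":[0,0,0]},{"offset":[-0.001,0.002,0.112],"rot":[0,0,0]},{"offset":[-0.001,0.002,0.116],"rot":[0,0,0]},{"offset":[-0.001,0.002,0.116],"rot":[0,0,0]},{"offset":[-0.001,0.002,0.116],"rot":[0,0,0]},{"offset":[-0.001,0.002,0.116],"rot":[0,0,0]}]' 0.4; python3 -m crank '[{"offset":[0,0,0],"rot":[0,0,0]},{"offset":[0,0,0],"rot":[0,0,0]},{"offset":[0,0,0],"rot":[0,0,0]},{"offset":[0,0,0],"rot":[0,0,0]},{"offset":[0,0,0],"rot":[0,0,0]},{"offset":[0,0,0],"rot":[0,0,0]},{"offset":[0,0,0],"rot":[0,0,0]}]' 1
```

```text
clock: 2.48
tcp_pos: [0.5682, 0.2114, 0.0402]
ee_rot: [[-0.813, 0.582, 0.003], [0.582, 0.813, 0.001], [-0.002, 0.002, -1.0]]
contact_force: [-0.8, 0.6, -0.2]
opening: 0.0529
grip_force: 0.0
clock: 3.07
tcp_pos: [0.5672, 0.2108, 0.0384]
ee_rot: [[-0.813, 0.582, 0.0], [0.582, 0.813, 0.0], [-0.0, 0.0, -1.0]]
contact_force: [0.7, 0.1, 0.1]
opening: 0.0094
grip_force: 30.0
```

```bash
python3 -m crank '[{"offset":[0,0,-0.01],"rot":[0,0,0]},{"offset":[0,0,-0.03],"rot":[0,0,0]},{"offset":[0,0,-0.06],"rot":[0,0,0]},{"offset":[0,0,-0.09],"rot":[0,0,0]},{"offset":[0,0,-0.12],"rot":[0,0,0]},{"offset":[0,0,-0.15],"rot":[0,0,0]},{"offset":[0,0,-0.175],"rot":[0,0,0]},{"offset":[0,0,-0.19],"rot":[0,0,0]},{"offset":[0,0,-0.2],"rot":[0,0,0]},{"offset":[0,0,-0.2],"rot":[0,0,0]}]'; python3 - <<'E'
from h import *
lip=np.array([0,-.1485,.035])
R=down(90); p=np.array([.452,-.300,.16])-R@lip; print(p)
s=observe();q=s["tcp_pos"]
rows([(q+(p-q)*f,down(54.4+35.6*f)) for f in(.5,1)])
E
```

```text
clock: 3.9
tcp_pos: [0.5678, 0.2111, 0.2002]
ee_rot: [[-0.813, 0.582, 0.003], [0.582, 0.813, 0.001], [-0.002, 0.002, -1.0]]
contact_force: [-0.6, 0.3, -2.5]
opening: 0.0098
grip_force: 30.0
[ 0.452  -0.1515  0.195 ]
[-0.073, -0.2264, 0.0029] [0.0007, 0.0006, -0.0989] mm 190 deg 17.8
[-0.146, -0.4528, 0.0057] [0.0006, 0.0007, -0.1978] mm 381 deg 35.6
```

```bash
python3 -m crank '[{"offset":[-0.002,-0.007,0],"rot":[0,0,-0.003]},{"offset":[-0.007,-0.021,0],"rot":[0,0,-0.009]},{"offset":[-0.014,-0.043,0],"rot":[0,0,-0.019]},{"offset":[-0.022,-0.068,0],"rot":[0,0,-0.03]},{"offset":[-0.031,-0.095,0],"rot":[0,0,-0.042]},{"offset":[-0.039,-0.122,0],"rot":[0,0,-0.053]},{"offset":[-0.047,-0.149,0],"rot":[0,0,-0.064]},{"offset":[-0.056,-0.176,0],"rot":[0,0,-0.076]},{"offset":[-0.064,-0.2,0],"rot":[0,0,-0.087]},{"offset":[-0.071,-0.22,0],"rot":[0,0,-0.096]},{"offset":[-0.075,-0.232,0],"rot":[0,0,-0.1]},{"offset":[-0.077,-0.238,0],"rot":[0,0,-0.103]}]'; python3 - <<'E'
from h import *
rows([([.452,-.1515,.195],down(90))])
E
```

```text
clock: 4.9
tcp_pos: [0.5041, 0.0185, 0.1961]
ee_rot: [[-0.956, 0.294, -0.004], [0.294, 0.956, -0.0], [0.004, -0.002, -1.0]]
contact_force: [0.5, 0.3, -2.3]
opening: 0.0097
grip_force: 30.0
[-0.0002, -0.2223, 0.0018] [-0.0003, -0.0014, -0.095] mm 178 deg 17.1
```

```bash
python3 -m crank '[{"offset":[0,-0.008,0],"rot":[0,0,-0.004]},{"offset":[0,-0.024,0],"rot":[0,0,-0.011]},{"offset":[0,-0.048,0],"rot":[0,0,-0.021]},{"offset":[0,-0.075,0],"rot":[0,0,-0.032]},{"offset":[0,-0.102,0],"rot":[0,0,-0.044]},{"offset":[0,-0.13,0],"rot":[0,0,-0.056]},{"offset":[0,-0.157,0],"rot":[0,0,-0.068]},{"offset":[0,-0.182,0],"rot":[0,0,-0.079]},{"offset":[0,-0.202,0],"rot":[0,0,-0.087]},{"offset":[0,-0.214,0],"rot":[0,0,-0.092]},{"offset":[0,-0.22,0],"rot":[0,0,-0.095]},{"offset":[0,-0.22,0],"rot":[0,0,-0.095]}]'; python3 - <<'E'
from h import *
lip=np.array([0,-.1485,.035]); s=observe();print(s["tcp_pos"]+s["ee_rot"]@lip,s["qpos"])
im=save("top","pics/t2.png")[130:270,340:520]; sc=save("scene","pics/s2.png")[180:400,290:510]
cv2.imwrite("pics/c3.png",np.hstack([cv2.resize(im,(400,311)),cv2.resize(sc,(311,311))])[:,:,::-1])
T=[]
for t,z in((0,.16),(12,.15),(20,.138),(26,.128),(32,.12),(42,.118)):
    R=down(90,down(90)[:,0],-t); T.append((np.array([.452,-.300,z])-R@lip,R))
rows(T)
E
```

```text
clock: 5.9
tcp_pos: [0.4541, -0.1485, 0.1977]
ee_rot: [[-1.0, -0.0, -0.001], [-0.0, 1.0, 0.001], [0.001, 0.001, -1.0]]
contact_force: [-0.5, 0.5, -2.2]
opening: 0.0096
grip_force: 30.0
[ 0.4541 -0.297   0.1626] [ -21.0997   -4.7458  117.9157    0.0007   66.9103 -111.1128]
[0.0032, -0.0048, 0.0037] [0.0003, -0.0002, 0.0002] mm 5 deg 0.1
[0.0032, -0.0179, -0.0214] [-0.0664, -0.0002, 0.0002] mm 23 deg 12.0
[0.0032, -0.0309, -0.0297] [-0.1109, -0.0003, 0.0001] mm 34 deg 20.0
[0.0033, -0.0427, -0.0333] [-0.1442, -0.0003, 0.0001] mm 43 deg 26.0
[0.0033, -0.0562, -0.038] [-0.1775, -0.0003, 0.0001] mm 54 deg 32.0
[0.0033, -0.0817, -0.0568] [-0.2331, -0.0003, 0.0001] mm 80 deg 42.0
```

View pics/c3.png

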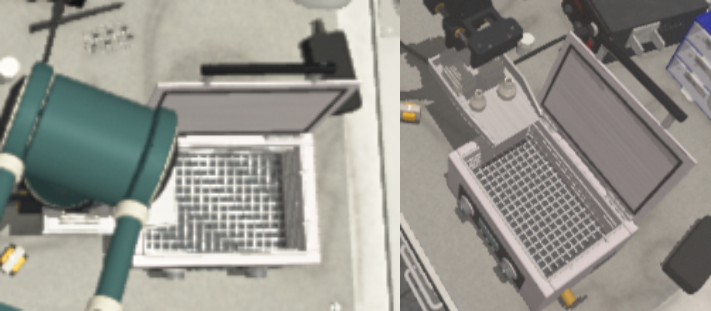

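The parts are still on the tray and its mouth is over the left part of the bath, with mouth corners at scene pixels of about (389,261) and (354,281). I'll check that it is centred.

```bash
python3 - <<'E'
from h import *
c=get_calibration("scene")
for u,v in((389,261),(354,281)):print(onz(c,u,v,.168))
E
```

```text
[ 0.4959 -0.2924  0.168 ]
[ 0.4146 -0.291   0.168 ]
```

```bash
python3 -m crank '[{"offset":[0.003,-0.008,-0.002],"rot":[-0.015,0,0]},{"offset":[0.003,-0.013,-0.013],"rot":[-0.04,0,0]},{"offset":[0.003,-0.022,-0.021],"rot":[-0.066,0,0]},{"offset":[0.003,-0.03,-0.026],"rot":[-0.09,0,0]},{"offset":[0.003,-0.036,-0.029],"rot":[-0.111,0,0]},{"offset":[0.003,-0.042,-0.031],"rot":[-0.128,0,0]},{"offset":[0.003,-0.048,-0.033],"rot":[-0.144,0,0]},{"offset":[0.003,-0.054,-0.035],"rot":[-0.16,0,0]},{"offset":[0.003,-0.06,-0.038],"rot":[-0.1775,0,0]},{"offset":[0.003,-0.068,-0.043],"rot":[-0.195,0,0]},{"offset":[0.003,-0.078,-0.05],"rot":[-0.215,0,0]},{"offset":[0.003,-0.086,-0.057],"rot":[-0.2331,0,0]}]'; python3 -m crank '[{"offset":[0,0,0],"rot":[0,0,0]},{"offset":[0,0,0],"rot":[0,0,0]},{"offset":[0,0,0],"rot":[0,0,0]},{"offset":[0,0,0],"rot":[0,0,0]},{"offset":[0,0,0],"rot":[0,0,0]},{"offset":[0,0,0],"rot":[0,0,0]}]';  python3 - <<'E'
from h import *
lip=np.array([0,-.1485,.035]); s=observe();print(s["tcp_pos"]+s["ee_rot"]@lip,s["qpos"])
sc=save("scene","pics/s3.png")[180:400,290:510]
cv2.imwrite("pics/c4.png",cv2.resize(sc,(560,560),interpolation=2)[:,:,::-1])
E
```

```text
clock: 7.0
tcp_pos: [0.4529, -0.2171, 0.2439]
ee_rot: [[-1.0, -0.001, -0.001], [-0.002, 0.742, 0.67], [0.0, 0.67, -0.742]]
contact_force: [-0.0, 0.1, -1.3]
opening: 0.01
grip_force: 30.0
clock: 7.5
tcp_pos: [0.4524, -0.2163, 0.2444]
ee_rot: [[-1.0, -0.002, -0.001], [-0.002, 0.744, 0.668], [-0.001, 0.668, -0.744]]
contact_force: [0.5, 0.5, -1.7]
opening: 0.0097
grip_force: 30.0
[ 0.4527 -0.3034  0.1192] [ -46.6625   14.1838  101.9293   27.4145   96.2569 -141.7963]
```

View pics/c4.png

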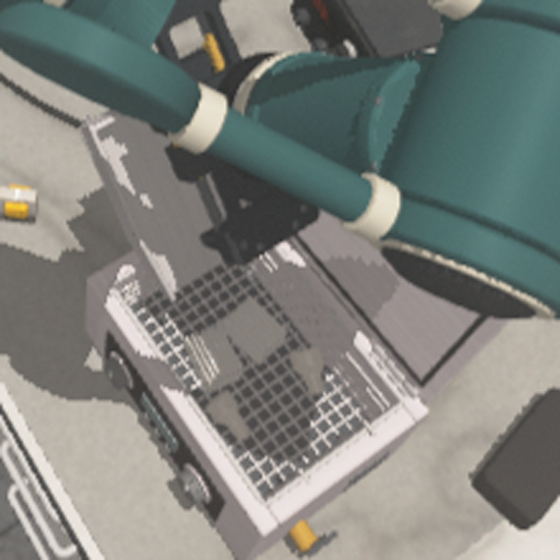

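All four parts lie in the basket: heat sinks at about (200,355) and (258,325), nozzles at about (228,415) and (305,365). Next I'll level the tray and put it back.

```bash
python3 - <<'E'
from h import *
lip=np.array([0,-.1485,.035]);T=[]
for t,z,y in((36,.145,-.303),(24,.17,-.29),(12,.19,-.27),(0,.2,-.25),):
    R=down(90,down(90)[:,0],-t); T.append((np.array([.452,y,z])-R@lip,R))
rows(T); p,R=T[-1]
rows([((.5672,.2108,.2),down(54.4)),((.5672,.2108,.0384),down(54.4))],p=p,R=R)
E
```

```text
[0.0005, 0.0256, -0.0042] [0.0328, -0.0002, 0.0005] mm 21 deg 5.9
[0.0004, 0.0595, 0.0232] [0.0994, -0.0001, 0.0006] mm 51 deg 17.9
[0.0004, 0.0874, 0.0605] [0.1661, -0.0001, 0.0006] mm 85 deg 29.9
[0.0003, 0.099, 0.1047] [0.2328, -0.0, 0.0006] mm 115 deg 41.9
[-0.144, 0.3904, 0.0438] [0.0, 0.0, 0.1978] mm 335 deg 35.6
[-0.144, 0.3904, 0.2458] [0.0, 0.0, 0.1978] mm 387 deg 35.6
```

```bash
python3 -m crank '[{"offset":[0,0.0128,-0.002],"rot":[0.016,0,0]},{"offset":[0,0.0256,-0.004],"rot":[0.033,0,0]},{"offset":[0,0.042,0.01],"rot":[0.066,0,0]},{"offset":[0,0.0595,0.023],"rot":[0.099,0,0]},{"offset":[0,0.074,0.042],"rot":[0.133,0,0]},{"offset":[0,0.0874,0.0605],"rot":[0.166,0,0]},{"offset":[0,0.094,0.082],"rot":[0.2,0,0]},{"offset":[0,0.099,0.105],"rot":[0.2328,0,0]},{"offset":[0,0.099,0.105],"rot":[0.2328,0,0]}]'; python3 -m crank '[{"offset":[-0.014,0.039,0.004],"rot":[0,0,0.02]},{"offset":[-0.029,0.078,0.009],"rot":[0,0,0.04]},{"offset":[-0.043,0.117,0.013],"rot":[0,0,0.059]},{"offset":[-0.058,0.156,0.018],"rot":[0,0,0.079]},{"offset":[-0.072,0.195,0.022],"rot":[0,0,0.099]},{"offset":[-0.086,0.234,0.026],"rot":[0,0,0.119]},{"offset":[-0.101,0.273,0.031],"rot":[0,0,0.138]},{"offset":[-0.115,0.312,0.035],"rot":[0,0,0.158]},{"offset":[-0.13,0.351,0.04],"rot":[0,0,0.178]},{"offset":[-0.144,0.39,0.044],"rot":[0,0,0.1978]},{"offset":[-0.144,0.39,0.044],"rot":[0,0,0.1978]},{"offset":[-0.144,0.39,0.044],"rot":[0,0,0.1978]}]'; python3 - <<'E'
from h import *
rows([((.5672,.2108,.0384),down(54.4))])
E
```

```text
clock: 8.3
tcp_pos: [0.4508, -0.0952, 0.2335]
ee_rot: [[-1.0, -0.009, -0.001], [-0.009, 1.0, 0.001], [0.001, 0.001, -1.0]]
contact_force: [-0.6, 0.5, -2.8]
opening: 0.0096
grip_force: 30.0
clock: 9.3
tcp_pos: [0.5671, 0.2112, 0.199]
ee_rot: [[-0.815, 0.579, -0.002], [0.579, 0.815, 0.001], [0.002, -0.0, -1.0]]
contact_force: [-0.4, -1.4, -1.7]
opening: 0.0103
grip_force: 30.0
[-0.0008, -0.0003, 0.2007] [-0.0001, -0.0006, 0.0011] mm 161 deg 0.2
```

```bash
python3 -m crank '[{"offset":[0,0,0.03],"rot":[0,0,0]},{"offset":[0,0,0.065],"rot":[0,0,0]},{"offset":[0,0,0.1],"rot":[0,0,0]},{"offset":[0,0,0.13],"rot":[0,0,0]},{"offset":[0,0,0.155],"rot":[0,0,0]},{"offset":[0,0,0.175],"rot":[0,0,0]},{"offset":[0,0,0.188],"rot":[0,0,0]},{"offset":[0,0,0.195],"rot":[0,0,0]},{"offset":[0,0,0.198],"rot":[0,0,0]},{"offset":[0,0,0.2],"rot":[0,0,0]},{"offset":[0,0,0.2],"rot":[0,0,0]}]'
```

```text
clock: 10.22
tcp_pos: [0.5679, 0.2103, 0.0405]
ee_rot: [[-0.813, 0.582, 0.001], [0.582, 0.813, 0.001], [-0.0, 0.002, -1.0]]
contact_force: [-0.0, 0.1, -2.0]
opening: 0.0098
grip_force: 30.0
```

```bash
python3 -m crank '[{"offset":[0,0,0.001],"rot":[0,0,0]},{"offset":[0,0,0.001],"rot":[0,0,0]},{"offset":[0,0,0.002],"rot":[0,0,0]},{"offset":[0,0,0.002],"rot":[0,0,0]},{"offset":[0,0,0.002],"rot":[0,0,0]}]'
```

```text
clock: 10.63
tcp_pos: [0.5677, 0.2106, 0.0385]
ee_rot: [[-0.814, 0.581, 0.001], [0.581, 0.814, 0.001], [-0.0, 0.002, -1.0]]
contact_force: [0.6, 0.6, 0.5]
opening: 0.0097
grip_force: 30.0
```

```bash
python3 -m crank '[{"offset":[0,0,0],"rot":[0,0,0]},{"offset":[0,0,0],"rot":[0,0,0]},{"offset":[0,0,0],"rot":[0,0,0]},{"offset":[0,0,0],"rot":[0,0,0]},{"offset":[0,0,-0.01],"rot":[0,0,0]},{"offset":[0,0,-0.03],"rot":[0,0,0]},{"offset":[0,0,-0.07],"rot":[0,0,0]},{"offset":[0,0,-0.12],"rot":[0,0,0]},{"offset":[0,0,-0.17],"rot":[0,0,0]},{"offset":[0,0,-0.22],"rot":[0,0,0]},{"offset":[0,0,-0.27],"rot":[0,0,0]},{"offset":[0,0,-0.32],"rot":[0,0,0]}]' 0.4; python3 - <<'E'
from h import *
rows([((.567,-.05,.38),down(25)),((.562,-.365,.40),down(0))])
E
```

```text
clock: 11.63
tcp_pos: [0.5668, 0.2099, 0.2968]
ee_rot: [[-0.813, 0.582, 0.001], [0.582, 0.813, 0.001], [0.0, 0.001, -1.0]]
contact_force: [-0.1, 0.6, -0.6]
opening: 0.0525
grip_force: 0.0
[-0.1892, -0.264, -0.1044] [0.0004, -0.0001, 0.1635] mm 273 deg 29.4
[-0.4131, -0.5879, -0.1298] [0.0004, -0.0002, 0.3024] mm 584 deg 54.4
```

```bash
python3 -m crank '[{"offset":[-0.189,-0.264,-0.104],"rot":[0,0,0.1635]},{"offset":[-0.189,-0.264,-0.104],"rot":[0,0,0.1635]},{"offset":[-0.189,-0.264,-0.104],"rot":[0,0,0.1635]},{"offset":[-0.189,-0.264,-0.104],"rot":[0,0,0.1635]},{"offset":[-0.189,-0.264,-0.104],"rot":[0,0,0.1635]},{"offset":[-0.189,-0.264,-0.104],"rot":[0,0,0.1635]},{"offset":[-0.413,-0.588,-0.13],"rot":[0,0,0.3024]},{"offset":[-0.413,-0.588,-0.13],"rot":[0,0,0.3024]},{"offset":[-0.413,-0.588,-0.13],"rot":[0,0,0.3024]},{"offset":[-0.413,-0.588,-0.13],"rot":[0,0,0.3024]},{"offset":[-0.413,-0.588,-0.13],"rot":[0,0,0.3024]},{"offset":[-0.413,-0.588,-0.13],"rot":[0,0,0.3024]}]' 0; python3 - <<'E'
from h import *
rows([((.562,-.365,.40),down(0))])
E
```

```text
clock: 12.63
tcp_pos: [0.563, -0.2791, 0.3913]
ee_rot: [[0.0, 1.0, 0.001], [1.0, -0.0, 0.001], [0.001, 0.001, -1.0]]
contact_force: [0.5, 0.5, -0.4]
opening: 0.088
grip_force: 0.0
[-0.1073, -0.0012, -0.0109] [0.0002, -0.0002, -0.0001] mm 86 deg 0.1
```

```bash
python3 -m crank '[{"offset":[-0.107,-0.001,-0.01],"rot":[0,0,0]},{"offset":[-0.107,-0.001,-0.01],"rot":[0,0,0]},{"offset":[-0.107,-0.001,-0.01],"rot":[0,0,0]},{"offset":[-0.107,-0.001,-0.01],"rot":[0,0,0]},{"offset":[-0.107,-0.001,-0.01],"rot":[0,0,0]}]'; python3 - <<'E'
from h import *
c=get_calibration("wrist");save("wrist","pics/w2.png")
for y in(-.298,-.365,-.432):print(proj(c,(.5605,y,.307)))
im=cv2.imread("pics/s2.png");print(proj(get_calibration("scene"),(.0,0,0)))
E
```

```text
clock: 13.05
tcp_pos: [0.5626, -0.3626, 0.3983]
ee_rot: [[0.001, 1.0, -0.0], [1.0, -0.001, 0.002], [0.002, -0.0, -1.0]]
contact_force: [0.3, -0.1, -1.2]
opening: 0.088
grip_force: 0.0
[321.3939 124.3303]
[321.679 211.717]
[321.9211 285.8837]
[120.923  302.7987]
```

View pics/w2.png

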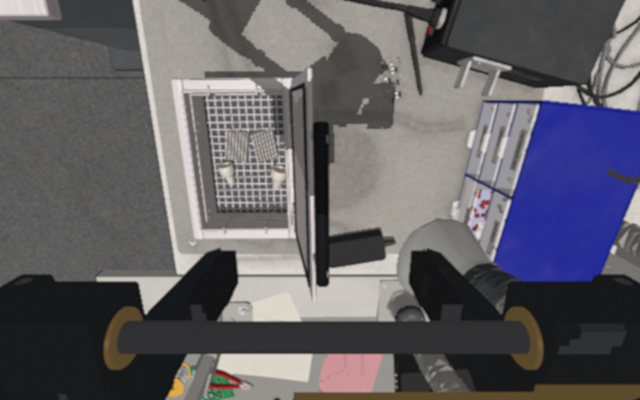

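The bar appears at u≈321, v 124–285, exactly as predicted, and all four parts lie in the basket. I'll go down and grip it.

```bash
python3 -m crank '[{"offset":[0,-0.002,0.03],"rot":[0,0,0]},{"offset":[0,-0.002,0.07],"rot":[0,0,0]},{"offset":[0,-0.002,0.105],"rot":[0,0,0]},{"offset":[0,-0.002,0.125],"rot":[0,0,0]},{"offset":[0,-0.002,0.134],"rot":[0,0,0]},{"offset":[0,-0.002,0.1365],"rot":[0,0,0]},{"offset":[0,-0.002,0.1365],"rot":[0,0,0]},{"offset":[0,-0.002,0.1365],"rot":[0,0,0]}]' && python3 -m crank '[{"offset":[0,0,0],"rot":[0,0,0]},{"offset":[0,0,0],"rot":[0,0,0]},{"offset":[0,0,0],"rot":[0,0,0]},{"offset":[0,0,0],"rot":[0,0,0]},{"offset":[0,0,0],"rot":[0,0,0]},{"offset":[0,0,0],"rot":[0,0,0]},{"offset":[0,0,0],"rot":[0,0,0]},{"offset":[0,0,0],"rot":[0,0,0]},{"offset":[0,0,0],"rot":[0,0,0]}]' 1; python3 - <<'E'
from h import *
s=observe();g=s["tcp_pos"]-.0187*s["ee_rot"][:,2];print(g)
H=np.array([.5265,0,.12]);T=[];y=s["tcp_pos"][1]
print(np.hypot(g[0]-H[0],g[2]-H[2]),np.degrees(np.arctan2(g[2]-H[2],H[0]-g[0])))
a0=100.27
for k in range(1,21):
    f=k/20;a=np.radians(a0+(60-a0)*f);t=20*f
    R=down(0,[0,1,0],-t);b=H+.19*np.array([-np.cos(a),0,np.sin(a)]);b[1]=y
    T.append((b+.0187*R[:,2],R))
print(T[-1][1][:,2]);rows(T)
E
```

```text
clock: 13.77
tcp_pos: [0.5623, -0.3625, 0.2911]
ee_rot: [[-0.001, 1.0, 0.002], [1.0, 0.001, -0.001], [-0.001, 0.002, -1.0]]
contact_force: [0.4, -0.6, 0.2]
opening: 0.0886
grip_force: 0.0
clock: 14.52
tcp_pos: [0.5612, -0.3627, 0.2889]
ee_rot: [[-0.0, 1.0, -0.0], [1.0, 0.0, 0.001], [0.001, -0.0, -1.0]]
contact_force: [0.5, -0.2, 0.0]
opening: 0.0307
grip_force: 0.0
[ 0.5613 -0.3627  0.3076]
0.19080829309472783 100.49385549743049
[ 0.342   0.     -0.9397]
[0.0, -0.0089, -0.0005] [-0.0056, -0.0003, 0.0] mm 7 deg 1.0
[0.0, -0.0168, -0.0016] [-0.0112, -0.0003, 0.0] mm 13 deg 2.0
[0.0, -0.0247, -0.0024] [-0.0167, -0.0003, 0.0] mm 20 deg 3.0
[0.0, -0.0326, -0.0029] [-0.0223, -0.0003, -0.0] mm 26 deg 4.0
[0.0, -0.0406, -0.0031] [-0.0278, -0.0003, -0.0] mm 33 deg 5.0
[0.0, -0.0485, -0.003] [-0.0334, -0.0003, -0.0] mm 39 deg 6.0
[0.0, -0.0564, -0.0026] [-0.0389, -0.0003, -0.0] mm 45 deg 7.0
[0.0, -0.0643, -0.002] [-0.0445, -0.0003, -0.0] mm 51 deg 8.0
[0.0, -0.0722, -0.001] [-0.0501, -0.0003, -0.0] mm 58 deg 9.0
[0.0, -0.0801, 0.0002] [-0.0556, -0.0003, -0.0] mm 64 deg 10.0
[0.0, -0.0879, 0.0017] [-0.0612, -0.0003, -0.0] mm 70 deg 11.0
[-0.0, -0.0956, 0.0035] [-0.0667, -0.0003, -0.0] mm 77 deg 12.0
[-0.0, -0.1033, 0.0055] [-0.0723, -0.0003, -0.0] mm 83 deg 13.0
[-0.0, -0.1109, 0.0079] [-0.0778, -0.0003, -0.0] mm 89 deg 14.0
[-0.0, -0.1184, 0.0105] [-0.0834, -0.0003, -0.0] mm 95 deg 15.0
[-0.0, -0.1258, 0.0133] [-0.0889, -0.0003, -0.0] mm 101 deg 16.0
[-0.0, -0.133, 0.0165] [-0.0945, -0.0003, -0.0] mm 107 deg 17.0
[-0.0, -0.1402, 0.0199] [-0.1001, -0.0003, -0.0] mm 113 deg 18.0
[-0.0, -0.1473, 0.0235] [-0.1056, -0.0003, -0.0] mm 119 deg 19.0
[-0.0, -0.1542, 0.0275] [-0.1112, -0.0003, -0.0001] mm 125 deg 20.0
```

```bash
python3 -m crank '[{"offset":[0,0,0],"rot":[0,0,0]},{"offset":[0,0,0],"rot":[0,0,0]},{"offset":[0,0,0],"rot":[0,0,0]},{"offset":[0,0,0],"rot":[0,0,0]},{"offset":[0,0,0],"rot":[0,0,0]}]' 1
```

```text
clock: 14.93
tcp_pos: [0.5613, -0.3627, 0.2889]
ee_rot: [[-0.0, 1.0, -0.0], [1.0, 0.0, 0.001], [0.001, -0.0, -1.0]]
contact_force: [-0.1, 0.4, -0.8]
opening: 0.0103
grip_force: 29.9
```

```bash
python3 -m crank '[{"offset":[0,-0.004,-0.0003],"rot":[-0.0028,0,0]},{"offset":[0,-0.0089,-0.0005],"rot":[-0.0056,0,0]},{"offset":[0,-0.0128,-0.001],"rot":[-0.0084,0,0]},{"offset":[0,-0.0168,-0.0016],"rot":[-0.0112,0,0]},{"offset":[0,-0.0207,-0.002],"rot":[-0.014,0,0]},{"offset":[0,-0.0247,-0.0024],"rot":[-0.0167,0,0]},{"offset":[0,-0.0286,-0.0027],"rot":[-0.0195,0,0]},{"offset":[0,-0.0326,-0.0029],"rot":[-0.0223,0,0]},{"offset":[0,-0.0326,-0.0029],"rot":[-0.0223,0,0]},{"offset":[0,-0.0326,-0.0029],"rot":[-0.0223,0,0]},{"offset":[0,-0.0326,-0.0029],"rot":[-0.0223,0,0]}]'; python3 - <<'E'
from h import *
T,S=get_calibration("top"),get_calibration("scene")
s=observe();g=s["tcp_pos"]-.0187*s["ee_rot"][:,2];print(g,proj(S,g),np.hypot(g[0]-.5265,g[2]-.12),np.degrees(np.arctan2(g[2]-.12,.5265-g[0])))
sc=save("scene","pics/s5.png")[130:350,310:550]
cv2.imwrite("pics/c5.png",cv2.resize(sc,(600,550),interpolation=2)[:,:,::-1])
E
```

```text
clock: 15.85
tcp_pos: [0.5353, -0.3629, 0.2921]
ee_rot: [[0.0, 0.997, 0.071], [1.0, -0.0, 0.0], [0.0, 0.071, -0.997]]
contact_force: [0.3, 0.2, 5.6]
opening: 0.0104
grip_force: 29.7
[ 0.534  -0.3629  0.3108] [448.1625 240.0639] 0.19093322688399517 92.24687787201424
```

View pics/c5.png

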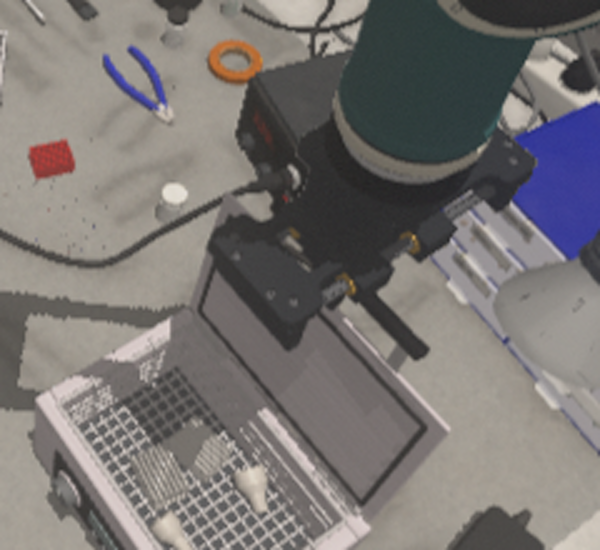

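The lid has come upright with the gripper, which holds its bar. I'll continue along the arc.

```bash
cat > arc.py <<'E'
from h import *
import sys
H=np.array([.5265,0,.12]);s=observe();g=s["tcp_pos"]-.0187*s["ee_rot"][:,2]
a0=np.degrees(np.arctan2(g[2]-.12,.5265-g[0]));print("now",a0,np.hypot(g[0]-.5265,g[2]-.12))
t0=np.degrees(np.arcsin(s["ee_rot"][0,2]));T=[]
for a in map(float,sys.argv[1:]):
    R=down(0,[0,1,0],-(t0+(20-t0)*(a0-a)/(a0-60)) if a0>61 else -20);r=np.radians(a)
    b=H+.19*np.array([-np.cos(r),0,np.sin(r)]);b[1]=g[1];T.append((b+.0187*R[:,2],R))
rows(T)
E
python3 arc.py 90 88 86 84 82 80 78 76
```

```text
now 92.2781316698381 0.19091434852068342
[-0.0, -0.0091, 0.0003] [-0.0062, -0.0001, -0.0] mm 7 deg 1.1
[-0.0, -0.0169, -0.0002] [-0.0117, -0.0001, -0.0] mm 14 deg 2.1
[-0.0, -0.0248, -0.0004] [-0.0172, -0.0001, -0.0] mm 20 deg 3.1
[-0.0, -0.0327, -0.0002] [-0.0227, -0.0001, -0.0] mm 26 deg 4.1
[-0.0, -0.0406, 0.0001] [-0.0282, -0.0001, -0.0] mm 32 deg 5.1
[-0.0, -0.0485, 0.0008] [-0.0337, -0.0001, -0.0] mm 39 deg 6.1
[-0.0, -0.0563, 0.0018] [-0.0391, -0.0001, -0.0] mm 45 deg 7.0
[-0.0, -0.0641, 0.003] [-0.0446, -0.0001, -0.0] mm 51 deg 8.0
```

```bash
python3 -m crank '[{"offset":[0,-0.0045,0],"rot":[-0.003,0,0]},{"offset":[0,-0.0091,0.0001],"rot":[-0.006,0,0]},{"offset":[0,-0.0169,0],"rot":[-0.0117,0,0]},{"offset":[0,-0.0248,-0.0002],"rot":[-0.0172,0,0]},{"offset":[0,-0.0327,-0.0002],"rot":[-0.0227,0,0]},{"offset":[0,-0.0406,0.0001],"rot":[-0.0282,0,0]},{"offset":[0,-0.0485,0.0008],"rot":[-0.0337,0,0]},{"offset":[0,-0.0563,0.0018],"rot":[-0.039,0,0]},{"offset":[0,-0.0641,0.003],"rot":[-0.0446,0,0]},{"offset":[0,-0.0641,0.003],"rot":[-0.0446,0,0]},{"offset":[0,-0.0641,0.003],"rot":[-0.0446,0,0]}]'; python3 arc.py 74 72 70 68 66 64 62 61 60
```

```text
clock: 16.82
tcp_pos: [0.4836, -0.3634, 0.2866]
ee_rot: [[0.001, 0.978, 0.209], [1.0, -0.001, -0.001], [-0.001, 0.209, -0.978]]
contact_force: [-1.4, 0.2, 7.4]
opening: 0.0107
grip_force: 29.2
now 75.78877412223726 0.19076841343221884
[0.0, -0.007, 0.0013] [-0.005, 0.0003, -0.0002] mm 6 deg 0.9
[0.0, -0.0149, 0.002] [-0.0106, 0.0003, -0.0002] mm 12 deg 1.9
[0.0, -0.0227, 0.003] [-0.0161, 0.0003, -0.0002] mm 18 deg 2.9
[0.0, -0.0305, 0.0043] [-0.0217, 0.0003, -0.0002] mm 25 deg 3.9
[0.0, -0.0382, 0.0058] [-0.0273, 0.0003, -0.0002] mm 31 deg 4.9
[-0.0, -0.0459, 0.0076] [-0.0328, 0.0003, -0.0002] mm 37 deg 5.9
[-0.0, -0.0535, 0.0097] [-0.0384, 0.0003, -0.0002] mm 43 deg 6.9
[-0.0, -0.0572, 0.0109] [-0.0412, 0.0003, -0.0002] mm 47 deg 7.4
[-0.0, -0.061, 0.0121] [-0.044, 0.0003, -0.0002] mm 50 deg 7.9
```

```bash
python3 -m crank '[{"offset":[0,-0.0035,0.0002],"rot":[-0.0025,0,0]},{"offset":[0,-0.007,0.0004],"rot":[-0.005,0,0]},{"offset":[0,-0.0149,0.0011],"rot":[-0.0106,0,0]},{"offset":[0,-0.0227,0.0021],"rot":[-0.0161,0,0]},{"offset":[0,-0.0305,0.0034],"rot":[-0.0217,0,0]},{"offset":[0,-0.0382,0.0049],"rot":[-0.0273,0,0]},{"offset":[0,-0.0459,0.0067],"rot":[-0.0328,0,0]},{"offset":[0,-0.0535,0.0088],"rot":[-0.0384,0,0]},{"offset":[0,-0.0572,0.01],"rot":[-0.0412,0,0]},{"offset":[0,-0.061,0.0112],"rot":[-0.044,0,0]},{"offset":[0,-0.061,0.0112],"rot":[-0.044,0,0]},{"offset":[0,-0.061,0.0112],"rot":[-0.044,0,0]}]'; python3 arc.py 60; python3 - <<'E'
from h import *
s=observe();g=s["tcp_pos"]-.0187*s["ee_rot"][:,2];print(g)
sc=save("scene","pics/s6.png");t=save("top","pics/t6.png")
cv2.imwrite("pics/c6.png",np.hstack([cv2.resize(sc[180:400,300:520],(400,400)),cv2.resize(t[130:270,370:510],(400,400))])[:,:,::-1])
E
```

```text
clock: 17.82
tcp_pos: [0.4374, -0.3638, 0.2672]
ee_rot: [[0.001, 0.94, 0.341], [1.0, -0.0, -0.001], [-0.001, 0.341, -0.94]]
contact_force: [-5.1, -1.5, 8.1]
opening: 0.0104
grip_force: 29.0
now 59.9108953394468 0.19049648508049707
[0.0, 0.0005, 0.0005] [-0.0004, 0.0004, -0.0001] mm 1 deg 0.1
[ 0.431  -0.3637  0.2848]
```

View pics/c6.png

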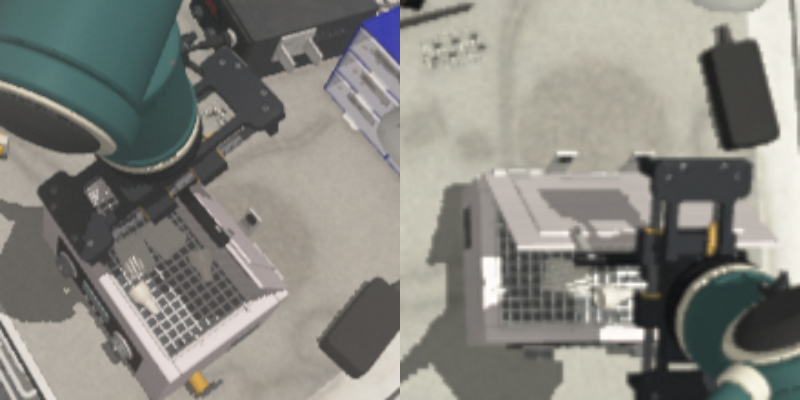

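Both views show the lid held by its bar part-way open, with the parts in the basket. Last, I'll check by image difference that the tray and the other things are in place, and that the arm is still.

```bash
python3 -m crank '[{"offset":[0,0,0],"rot":[0,0,0]},{"offset":[0,0,0],"rot":[0,0,0]},{"offset":[0,0,0],"rot":[0,0,0]},{"offset":[0,0,0],"rot":[0,0,0]}]'; python3 arc.py 60; python3 - <<'E'
from h import *
a=cv2.imread("pics/top0.png").astype(int);b=cv2.imread("pics/t6.png").astype(int)
m=(abs(a-b).max(2)>40).astype(np.uint8)
n,l,st,ce=cv2.connectedComponentsWithStats(m)
print([s.tolist() for s in st[1:] if s[4]>15])
for im in(a,b):
    k=(im[155:230,212:285].min(2)>205).astype(np.uint8);k=cv2.morphologyEx(k,cv2.MORPH_CLOSE,np.ones((9,9)))
    q=max(cv2.findContours(k,0,1)[0],key=cv2.contourArea);print(cv2.minAreaRect(q))
E
```

```text
clock: 18.25
tcp_pos: [0.4377, -0.3637, 0.2674]
ee_rot: [[0.0, 0.94, 0.341], [1.0, 0.0, -0.001], [-0.001, 0.341, -0.94]]
contact_force: [-4.5, -1.5, 8.6]
opening: 0.0103
grip_force: 28.9
now 60.03137966033745 0.19047352384465216
[0.0, 0.0, 0.0006] [-0.0004, 0.0004, 0.0001] mm 0 deg 0.1
[[416, 158, 62, 11, 309], [377, 163, 191, 157, 10869], [240, 178, 15, 14, 65], [425, 182, 8, 5, 25], [255, 189, 10, 10, 72], [409, 197, 28, 2, 40], [445, 196, 12, 3, 20], [244, 201, 9, 9, 57], [379, 203, 7, 20, 71], [438, 230, 12, 8, 47], [331, 239, 96, 46, 1557], [347, 289, 128, 111, 3018], [477, 316, 41, 59, 456], [520, 319, 5, 8, 29], [0, 329, 36, 41, 989], [203, 331, 132, 69, 3743], [436, 341, 34, 46, 305], [303, 350, 8, 3, 18], [302, 354, 17, 13, 101], [285, 371, 50, 29, 474], [468, 376, 20, 14, 114]]
((37.0335578918457, 41.02349090576172), (53.82353591918945, 35.06312561035156), 34.99202346801758)
((37.38255310058594, 41.16778564453125), (54.397003173828125, 35.22697448730469), 34.99201965332031)
```

```bash
python3 -c "
from cell import *
print(finish_job())"
```

```text
the job is handed in; nothing more can be done
None
```

The job is handed in after about 18 s of robot time: both nozzles and both heat sinks are in the basket, the empty tray is flat back in its original spot (about 0.3 m from the bath), and the arm is holding the lid still by its bar at about 60° (accurate to roughly 1°).

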